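# Ease a concrete core out of its tall tube over the tray's saddle

### The job

The concrete core sits too deep in the tall clear tube to be reached, so tip the tube over until it rests by itself in the rubber-edged saddle of the tray, mouth over the narrow channel and foot still on the desk, and let go. Take hold of it again near the foot and finish the tip over the saddle, so that the core slides out and lies on its side in the narrow channel. Then lay the empty tube down in the wide channel beside its core, without disturbing the sample pots or the wash bottle.

Things in the scene. Friction and masses are not known exactly. Their poses are not given: they have to be found in the camera images.
- tube_center (a point): Centre, half-way up the axis, of the tall clear plastic tube that stands upright and loose on the desk: 200 mm long, 56 mm outside (10-sided to the touch), bore 49 mm, open at the top, on a grey 8-sided foot 66 mm across flats, 10 mm thick; 0.16 kg. z runs from foot (underside at -0.100) to mouth (+0.100). Holds the core. A hand pointing down fits over it no deeper than 50 mm.
- tube_mouth (a point): Centre of the tube's open mouth, on its axis, 200 mm above the underside of its foot.
- core_center (a point): Centre of the drilled concrete core: plain grey solid cylinder, 44 mm across, 110 mm long, 0.38 kg, loose. z is its axis. At the start it stands in the tube on its inner floor, 10 mm above the underside of the foot. It is smooth: it slides once the tube's mouth points 12 to 22 degrees below level, and may come to rest with its head on the tray and its tail in the mouth until the tube is drawn back.
- tray: Sheet-metal tray, 206 (x) by 258 mm (y), fixed; origin at the centre of its underside, z up, y along the channels to the saddle end. Walls 4 mm, rim 39 mm high, floor 4 mm. A rib (6 mm wide, 13 mm above the floor, at x=-0.024) parts the narrow core channel (x -0.099 to -0.027) from the wide tube channel (x -0.021 to 0.099); both 250 mm long inside.
- tray_saddle (a point): Lowest point of the saddle, a raised plate at the +y end of the narrow channel (x=-0.063, y=0.127, z=0.090 in the tray's frame). Its edge is a round rubber bead of 5 mm radius, centred 5 mm below this point, level for 40 mm along tray x, then rising on both sides to 116 mm height 40 mm from the middle, so that the tube lies in it without rolling off.
- tray_core_channel (a point): Middle of the floor of the narrow channel, where the core goes. Axes as the tray.
- tray_tube_channel (a point): Middle of the floor of the wide channel, where the empty tube goes, lying along the tray's y. Axes as the tray.
- pot_dark_1: Bystander: sample pot with dark body and white ribbed cap, 56 mm across, 60 mm high, loose; origin at the centre of its underside.
- pot_pale_1: Bystander: sample pot with pale yellow body and white ribbed cap, 50 mm across, 54 mm high, loose; origin at the centre of its underside.
- wash_bottle: Bystander: white wash bottle with a bent blue jet, between the tray and the cup of markers (not the one at the far left), body 62 mm across, 215 mm high, loose; origin on the desk, 21 mm beside the bottle's axis.

How it is judged:
By the outcome, as a careful person would: the job done as asked, in the order asked, and still so for the second after the job is handed in, with the robot touching nothing.
It also fails if it takes over 64 s, if anything falls off the work surface, if the arm or the gripper's body presses on something with over 40 N, if the wrist force passes 120 N, or if a joint passes its speed limit or range.

### The arm

A 7-joint arm with a two-finger parallel gripper is mounted at the origin on a cart in front of the work surface, level with it; the furniture and walls round the work are solid. World frame = base frame: x ahead of the robot, y to its left, z up, the work surface at z = 0. Lengths are in m, angles in rad, forces in N, time in s.
With the tool pointing down it reaches from about 0.4 to 0.85 m from the base axis. Payload 10.4 kg.
Tool frame: the origin (TCP) lies between the finger pads; the fingertips stand r.nose_length ahead of it and the grasp point (between the pads) lies 6 mm ahead of it (r.nose_length is the distance from the TCP to the fingertips, in m); z points along the fingers, x is the direction in which the jaws open and shut, and the axes are right-handed (so a half turn about z gives the same grasp; the last joint's range is limited). The gripper opens to 87 mm and grips with 3 to 60 N. Pads are 19 mm wide; open, the fingers measure 117 mm over their backs; the gripper's body (75 mm by 190 mm) begins 51 mm behind the grasp point.
Start: joints at [1.121, 0.332, -0.065, 1.46, 0.022, 1.35, -0.088], TCP at [0.259, -0.569, 0.248] pointing down, gripper open.
Joint ranges: [-2.6, 2.6], [-0.5, 2.12], [-1.47, 1.34], [0.16, 2.42], [-1.27, 4.41], [0.06, 2.06], [-2.6, 2.6]. Speed limits (rad/s): [2.22, 2.22, 2.79, 2.79, 3.14, 3.14, 3.14].

### API

Orientations are given as a unit quaternion [x, y, z, w].
In Python, from bench import r gives the robot as it stands. The module is installed in compiled form; this text tells all that it offers.
- The arm moves only by the shell command python3 -m creep 'ROWS' [OPENING] [FORCE]. ROWS is JSON, a list of rows, each an object of numbers: "x", "y", "z": the shift along the world's x, y, z in m; "spin": the turn about the world's z in degrees. In form: [{"x": .., "y": .., "z": .., "spin": ..}, ...]. A call has 1 to 12 rows; each row is the pose to reach, as a shift and turn from the pose commanded when the call began; what a row does not reach only later rows make up. A row lasts 1/8 s, in which the tool goes at most 62.5 mm and 10.7 degrees, less where a joint would pass 70% of its speed; a pose out of reach is approached as far as the arm can. A call with a gripper value outside its range is refused whole. OPENING is the finger opening in m, from 0 to 0.087, set as the call begins (- or left out, the last holds). The fingers move at their own pace and stop on an object; FORCE is the grip in N (left out, the last holds). Time passes only in rows, so rows that repeat a pose let the fingers close. It gives the time, the measured TCP pose, the force and the opening at its end, in the units of the state.
- r.read_state(): the state, without advancing time (a new reading comes with each control period).
- r.camera(name): name is "scene" or "top" or "wrist"; returns a dict with "pixels" (400x640x3 uint8, blue, green, red), "z_map" (400x640 float32, m along the optical axis (not along the pixel's ray), 0 where there is no reading), "K" (3x3 intrinsics, pixels), "k1" (the pictures are not rectified: a ray, as slopes to the right and down, at radius r is drawn at 1 + k1 r^2 times it, then the intrinsics apply), "R" (3x3) and "t" (3): a world point X has camera coordinates R X + t. Camera axes: x right, y down, z forward; pixel columns grow to the right and rows downward; lengths in m; the calibration is good to about 2 mm. A picture is of the moment at which its call begins.
- r.close_job(): hands the job in, once; it reports no verdict.
The state is a dict: "time": time; "joint_positions": joint angles; "joint_vel": joint speeds; "joint_torque": joint torques, N m; "ee_pos": TCP position; "eef_rot": TCP orientation; "ft_force": force on the tool from outside, world axes, zero at the start; "torque": the same for the moment, N m; "width": finger opening in m.
Only numpy, scipy, OpenCV 4.12 (cv2) and the standard library are available. Lean on these libraries where they do the work, as an engineer would, in place of code of your own. Each camera call takes 0.05 s, during which the arm holds its last target. There are 200 camera calls.

## Working session

There is one attempt and no reset: what is moved stays moved. The work goes in short steps, Python scripts to look and compute and a shell command to move; the robot and the scene stay as the last step left them, time stands still between calls to the robot, and variables do not carry over. Pictures are saved under pics/ and viewed, about 8 in all and at most 12, crops included, and the job is handed in when it is done.

```bash
mkdir -p pics
cat > h.py <<'E'
import numpy as np, cv2
from bench import r
def shot(n):
    c=r.camera(n); return c
def rays(c,uv):
    K=c["K"];k=c["k1"];uv=np.atleast_2d(np.float64(uv))
    p=cv2.undistortPoints(uv.reshape(-1,1,2),K,np.array([k,0,0,0,0.])).reshape(-1,2)
    d=np.c_[p,np.ones(len(p))]
    return -c["R"].T@c["t"], d@c["R"]
def onz(c,uv,z):
    o,d=rays(c,uv); return o+d*((z-o[2])/d[:,2])[:,None]
def cloud(c):
    v,u=np.mgrid[0:400,0:640]; o,d=rays(c,np.c_[u.ravel(),v.ravel()])
    return (o+d*c["z_map"].ravel()[:,None]).reshape(400,640,3)
def proj(c,X):
    P=np.atleast_2d(X)@c["R"].T+c["t"]; s=P[:,:2]/P[:,2:]
    s=s*(1+c["k1"]*(s**2).sum(1))[:,None]; return s@c["K"][:2,:2].T+c["K"][:2,2]
E
python3 - <<'E'
from h import *
for n in("scene","top"):
    c=shot(n); cv2.imwrite(f"pics/{n}0.png",c["pixels"]); np.savez(f"{n}0.npz",**c)
    print(n,-c["R"].T@c["t"],c["R"][2],c["k1"],c["K"][0,0])
s=r.read_state(); print(s,r.nose_length)
E
```

```text
scene [-0.10010267  0.63378203  0.73038085] [ 0.66863887 -0.45884709 -0.58513366] -0.07444138603005987 442.31597973023094
top [0.39656296 0.14559836 1.15399806] [ 0.16740789  0.02786647 -0.98549381] -0.05145864764199318 435.196115296584
{'time': 0.1, 'joint_positions': array([ 1.12140965,  0.33284503, -0.0646888 ,  1.46085925,  0.02160363,
        1.34987833, -0.0884935 ]), 'joint_vel': array([ 0.00028226, -0.0010309 , -0.00194424, -0.0028586 , -0.00132484,
        0.00133251, -0.00113808]), 'joint_torque': array([ 1.91014973e-03, -6.24541926e+01,  2.52603495e-02, -3.90717673e+01,
       -6.12677447e-02,  3.65431421e-02,  4.74266574e-05]), 'ee_pos': array([ 0.25858069, -0.56865999,  0.24680982]), 'eef_rot': array([ 8.40821561e-01, -5.41312002e-01, -5.60898895e-04, -3.22998539e-04]), 'ft_force': array([-0.23004414, -0.45510175, -0.72862192]), 'torque': array([-0.01377646, -0.02813123,  0.03350704]), 'width': 0.08676808406994226} 0.025
```

View pics/scene0.png

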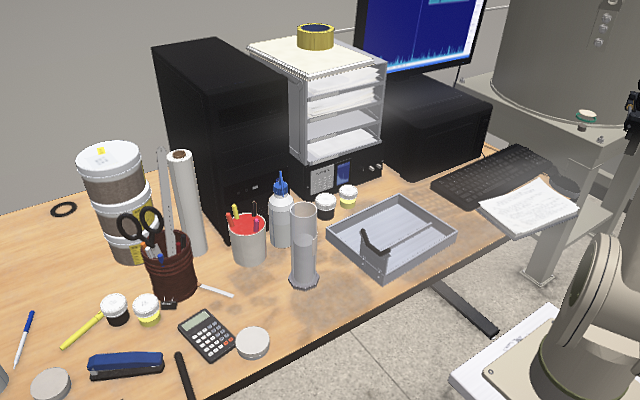

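View pics/top0.png

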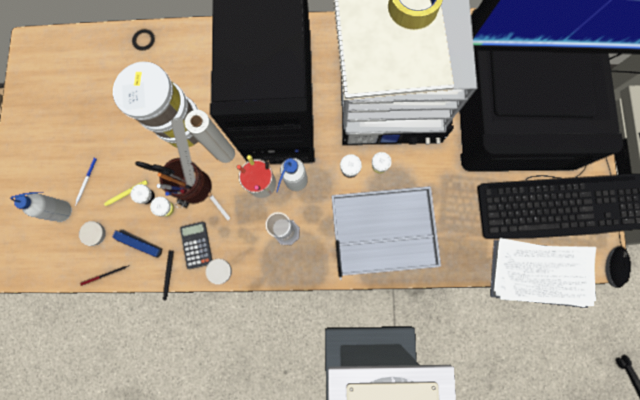

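Run:
```python
from h import *
c=dict(np.load("top0.npz")); im=c["pixels"]
cv2.imwrite("pics/crop0.png",cv2.resize(im[150:290,250:450],None,fx=4,fy=4,interpolation=cv2.INTER_CUBIC))
for n in("top","scene"):
    c=dict(np.load(n+"0.npz")); P=cloud(c); ok=c["z_map"]>0
    for nm,lo,hi in(("tube",(.3,.1,.03),(.55,.32,.3)),):
        m=ok&np.all((P>lo)&(P<hi),2)
        Q=P[m]
        for a in np.arange(.03,.3,.02):
            q=Q[(Q[:,2]>a)&(Q[:,2]<=a+.02)]
            if len(q): print(n,nm,round(a,2),len(q),q.min(0).round(3),q.max(0).round(3),np.median(q,0).round(3))
```

```text
top tube 0.03 104 [0.385 0.101 0.031] [0.549 0.275 0.045] [0.497 0.136 0.038]
top tube 0.05 22 [0.472 0.236 0.05 ] [0.523 0.277 0.069] [0.484 0.243 0.062]
top tube 0.07 72 [0.405 0.124 0.07 ] [0.523 0.287 0.09 ] [0.432 0.131 0.088]
top tube 0.09 118 [0.377 0.122 0.09 ] [0.525 0.289 0.109] [0.453 0.132 0.101]
top tube 0.11 291 [0.382 0.123 0.11 ] [0.525 0.289 0.129] [0.5   0.265 0.12 ]
top tube 0.13 58 [0.472 0.237 0.13 ] [0.525 0.289 0.149] [0.495 0.265 0.139]
top tube 0.15 64 [0.472 0.236 0.15 ] [0.525 0.289 0.17 ] [0.504 0.269 0.16 ]
top tube 0.17 62 [0.472 0.236 0.17 ] [0.525 0.289 0.19 ] [0.503 0.266 0.179]
top tube 0.19 129 [0.472 0.236 0.19 ] [0.527 0.29  0.205] [0.5   0.264 0.199]
scene tube 0.03 474 [0.382 0.1   0.03 ] [0.55 0.29 0.05] [0.472 0.133 0.038]
scene tube 0.05 363 [0.381 0.121 0.05 ] [0.509 0.29  0.07 ] [0.459 0.132 0.06 ]
scene tube 0.07 386 [0.382 0.121 0.07 ] [0.506 0.29  0.09 ] [0.456 0.132 0.081]
scene tube 0.09 316 [0.375 0.122 0.09 ] [0.506 0.29  0.11 ] [0.472 0.256 0.099]
scene tube 0.11 226 [0.379 0.123 0.11 ] [0.517 0.29  0.13 ] [0.475 0.273 0.118]
scene tube 0.13 198 [0.468 0.238 0.13 ] [0.512 0.29  0.15 ] [0.477 0.275 0.14 ]
scene tube 0.15 247 [0.47  0.238 0.15 ] [0.527 0.29  0.17 ] [0.48  0.27  0.162]
scene tube 0.17 376 [0.469 0.235 0.17 ] [0.527 0.29  0.19 ] [0.495 0.263 0.181]
scene tube 0.19 255 [0.469 0.234 0.19 ] [0.527 0.289 0.202] [0.497 0.263 0.196]
```

View pics/crop0.png

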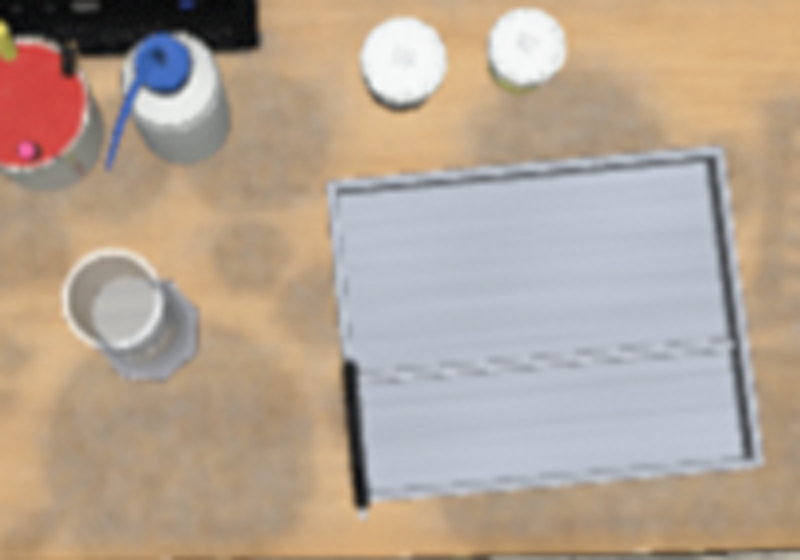

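Run:
```python
from h import *
c=dict(np.load("top0.npz"))
px=np.array([[331,184],[719,150],[760,463]])/4+[250,150]-.375
W=onz(c,px,.039); print(W.round(4)); 
ey=W[0]-W[1]; ex=W[1]-W[2]; print(np.linalg.norm(ey),np.linalg.norm(ex),np.degrees(np.arctan2(-ey[0],ey[1])),np.degrees(np.arctan2(ex[1],ex[0])))
cen=(W[0]+W[2])/2; print("tray cen",cen)
a=np.arctan2(-ey[0],ey[1])
# saddle cloud
for n in("top","scene"):
    d=dict(np.load(n+"0.npz")); P=cloud(d); ok=d["z_map"]>0
    m=ok&np.all((P>(.36,.09,.06))&(P<(.48,.18,.13)),2); Q=P[m]; Q=Q[Q[:,2]>.075]
    f=np.polyfit(Q[:,0],Q[:,1],1); print(n,len(Q),"saddle x rng",Q[:,0].min(),Q[:,0].max(),"line y",f,"y at .42",np.polyval(f,.42), np.degrees(np.arctan(f[0])))
    # rim points
    m=ok&np.all((P>(.3,-.2,.035))&(P<(.65,.17,.043)),2); Q=P[m][:,:2].astype(np.float32)
    print(cv2.minAreaRect(Q))
    m=ok&np.all((P>(.44,.21,.13))&(P<(.55,.31,.196)),2); Q=P[m]
    from scipy.optimize import least_squares
    s=least_squares(lambda p:np.hypot(Q[:,0]-p[0],Q[:,1]-p[1])-.0275,[.498,.262],loss="soft_l1",f_scale=.002); print("tube",s.x)
    m=ok&np.all((P>(.44,.21,.197))&(P<(.55,.31,.206)),2);print("mouth",cv2.minEnclosingCircle(P[m][:,:2].astype(np.float32)))
    for nm,lo,hi in(("pots",(.5,-.1,.04),(.7,.2,.065)),("bottle",(.5,.2,.03),(.72,.36,.3))):
        m=ok&np.all((P>lo)&(P<hi),2); print(nm,P[m].min(0).round(3),P[m].max(0).round(3))
```

```text
[[ 0.5893  0.1406  0.039 ]
 [ 0.6059 -0.1119  0.039 ]
 [ 0.4045 -0.126   0.039 ]]
0.2529694149201329 0.2019317580846116 3.7698667057631727 4.018212557177692
tray cen [0.49686038 0.00726783 0.039     ]
top 162 saddle x rng 0.3768273833399013 0.47464023292323204 line y [0.06979951 0.0998728 ] y at .42 0.12918859267569513 3.992741716814559
((0.5217485427856445, 0.010825425386428833), (0.2598746716976166, 0.2612834572792053), 3.828207492828369)
tube [0.49831185 0.26218897]
mouth ((0.49942445755004883, 0.2632741928100586), 0.027893831953406334)
pots [ 0.502 -0.092  0.04 ] [0.698 0.2   0.064]
bottle [0.5  0.2  0.03] [0.686 0.36  0.3  ]
scene 325 saddle x rng 0.37498154479944534 0.4731519611540402 line y [0.06743565 0.10054135] y at .42 0.12886432418712962 3.857936857270747
((0.521744430065155, 0.00813131034374237), (0.26327022910118103, 0.264626681804657), 3.891204833984375)
tube [0.49856765 0.2615459 ]
mouth ((0.49870237708091736, 0.26147323846817017), 0.029013589024543762)
pots [ 0.52  -0.027  0.04 ] [0.697 0.142 0.062]
bottle [0.5  0.2  0.03] [0.688 0.36  0.3  ]
```

```bash
python3 -m creep '[{"x":0.04,"y":0.05,"z":0.02,"spin":10},{"x":0.08,"y":0.1,"z":0.04,"spin":20},{"x":0.12,"y":0.15,"z":0.05,"spin":30},{"x":0.16,"y":0.2,"z":0.05,"spin":40},{"x":0.2,"y":0.25,"z":0.05,"spin":50},{"x":0.23,"y":0.3,"z":0.05,"spin":60},{"x":0.24,"y":0.36,"z":0.05,"spin":69.4},{"x":0.24,"y":0.42,"z":0.05,"spin":69.4},{"x":0.24,"y":0.48,"z":0.05,"spin":69.4},{"x":0.24,"y":0.54,"z":0.05,"spin":69.4},{"x":0.24,"y":0.6,"z":0.05,"spin":69.4},{"x":0.24,"y":0.66,"z":0.05,"spin":69.4}]' 0.087 20
python3 - <<'E'
from h import *
c=dict(np.load("top0.npz"));P=cloud(c)
for nm,lo,hi in(("bottle",(.56,.18,.1),(.72,.28,.3)),):
    m=(c["z_map"]>0)&np.all((P>lo)&(P<hi),2); Q=P[m]
    for a in(.1,.14,.18,.2,.22): q=Q[abs(Q[:,2]-a)<.012]; print(a,len(q),q.min(0).round(3),q.max(0).round(3)) if len(q) else 0
for nm,uv in(("dark",(403,58)),("pale",(527,47))): print(nm,onz(c,np.array(uv)/4+[250,150],.058))
E
```

```text
time: 1.6
ee_pos: [0.4983, 0.0928, 0.2975]
eef_rot: [0.999, 0.033, 0.0, 0.0]
ft_force: [0.9, 0.3, 0.3]
width: 0.087
0.1 71 [0.61  0.186 0.1  ] [0.688 0.278 0.112]
0.14 286 [0.614 0.185 0.128] [0.709 0.279 0.152]
0.18 263 [0.575 0.185 0.168] [0.707 0.28  0.192]
0.2 179 [0.577 0.185 0.188] [0.707 0.28  0.212]
0.22 175 [0.591 0.186 0.208] [0.689 0.28  0.232]
dark [[0.66647961 0.0913108  0.058     ]]
pale [[0.67182518 0.01112462 0.058     ]]
```

```bash
python3 -m creep '[{"y":0.06},{"y":0.12},{"y":0.17},{"y":0.17,"z":-0.03},{"y":0.17,"z":-0.06},{"y":0.17,"z":-0.09},{"y":0.17,"z":-0.112},{"y":0.17,"z":-0.112}]' 0.087 20
python3 -m creep '[{},{},{},{}]' 0.03 20
python3 -m creep '[{"z":0.005},{"z":0.01},{"z":0.012}]'
python3 - <<'E'
from h import *
for n in("top","scene"):
    c=shot(n); P=cloud(c); np.savez(n+"1.npz",**c)
    m=(c["z_map"]>0)&np.all((P>(.43,.2,.06))&(P<(.56,.32,.15)),2); Q=P[m]
    from scipy.optimize import least_squares
    s=least_squares(lambda p:np.hypot(Q[:,0]-p[0],Q[:,1]-p[1])-.0275,[.498,.262],loss="soft_l1",f_scale=.002); print("tube",s.x,len(Q))
c=shot("scene");cv2.imwrite("pics/s1.png",c["pixels"][100:330,200:520])
E
```

```text
tube [0.49737603 0.26073889] 393
tube [0.49897252 0.26110923] 831invalid input at $[0]: expected keys x, y, z, spin
invalid input at $[0]: expected keys x, y, z, spin
invalid input at $[0]: expected keys x, y, z, spin
```

View pics/s1.png

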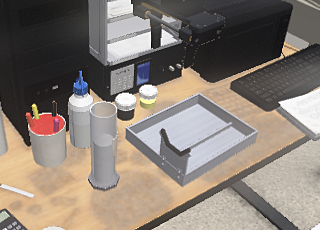

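```bash
python3 -m creep '[{"x":0,"y":0.06,"z":0,"spin":0},{"x":0,"y":0.12,"z":0,"spin":0},{"x":0,"y":0.17,"z":0,"spin":0},{"x":0,"y":0.17,"z":-0.03,"spin":0},{"x":0,"y":0.17,"z":-0.06,"spin":0},{"x":0,"y":0.17,"z":-0.09,"spin":0},{"x":0,"y":0.17,"z":-0.112,"spin":0},{"x":0,"y":0.17,"z":-0.112,"spin":0}]' 0.087 20
python3 -m creep '[{"x":0,"y":0,"z":0,"spin":0},{"x":0,"y":0,"z":0,"spin":0},{"x":0,"y":0,"z":0,"spin":0},{"x":0,"y":0,"z":0,"spin":0}]' 0.03 20
python3 -m creep '[{"x":0,"y":0,"z":0.005,"spin":0},{"x":0,"y":0,"z":0.01,"spin":0},{"x":0,"y":0,"z":0.012,"spin":0}]'
python3 - <<'E'
from h import *
c=shot("scene");cv2.imwrite("pics/s2.png",c["pixels"][100:330,200:520])
E
```

```text
time: 2.75
ee_pos: [0.4985, 0.2592, 0.1838]
eef_rot: [0.999, 0.033, -0.002, 0.001]
ft_force: [-0.3, -0.3, -0.1]
width: 0.0868
time: 3.25
ee_pos: [0.4991, 0.2611, 0.186]
eef_rot: [0.999, 0.034, 0.001, -0.0]
ft_force: [2.0, 0.3, 0.8]
width: 0.0561
time: 3.62
ee_pos: [0.4987, 0.261, 0.1977]
eef_rot: [0.999, 0.034, -0.0, 0.0]
ft_force: [-0.3, 0.7, -6.2]
width: 0.0565
```

View pics/s2.png

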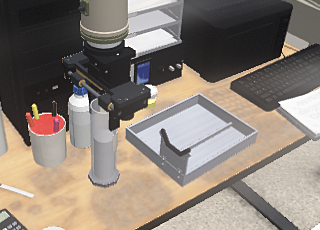

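```bash
python3 -m creep '[{"x":-0.015,"y":0.005,"z":0,"spin":0},{"x":-0.04,"y":0.013,"z":0,"spin":0},{"x":-0.065,"y":0.021,"z":0,"spin":0},{"x":-0.08,"y":0.027,"z":0,"spin":0},{"x":-0.084,"y":0.027,"z":0,"spin":0},{"x":-0.084,"y":0.027,"z":0,"spin":0},{"x":-0.084,"y":0.027,"z":-0.005,"spin":0},{"x":-0.084,"y":0.027,"z":-0.009,"spin":0},{"x":-0.084,"y":0.027,"z":-0.0125,"spin":0},{"x":-0.084,"y":0.027,"z":-0.0135,"spin":0},{"x":-0.084,"y":0.027,"z":-0.0135,"spin":0}]'
python3 - <<'E'
from math import *
a=.180
for t in range(0,60,4):
    T=radians(t); u=a*sin(T)-.033*cos(T)+.033; z=a*cos(T)+.033*sin(T)-a
    print(t,round(.068*u,4),round(-.998*u,4),round(z,4))
E
```

```text
time: 5.05
ee_pos: [0.4156, 0.2885, 0.1857]
eef_rot: [0.999, 0.033, 0.001, -0.0]
ft_force: [-3.0, -3.6, 12.3]
width: 0.0562
0 0.0 -0.0 0.0
4 0.0009 -0.0126 0.0019
8 0.0017 -0.0253 0.0028
12 0.0026 -0.0381 0.0029
16 0.0035 -0.0508 0.0021
20 0.0043 -0.0634 0.0004
24 0.0052 -0.0759 -0.0021
28 0.006 -0.0882 -0.0056
32 0.0068 -0.1002 -0.0099
36 0.0076 -0.1119 -0.015
40 0.0084 -0.1232 -0.0209
44 0.0091 -0.134 -0.0276
48 0.0098 -0.1444 -0.035
52 0.0105 -0.1542 -0.0432
56 0.0111 -0.1634 -0.052
```

```bash
python3 -m creep '[{"x":0,"y":0,"z":0.0015,"spin":0},{"x":0,"y":0,"z":0.0015,"spin":0},{"x":0,"y":0,"z":0.0015,"spin":0}]' 0.075
python3 -m creep '[{"x":0,"y":0,"z":0.008,"spin":0},{"x":0,"y":0,"z":0.008,"spin":0}]' 0.075
python3 -m creep '[{"x":0,"y":0,"z":0,"spin":0},{"x":0,"y":0,"z":0,"spin":0},{"x":0,"y":0,"z":0,"spin":0},{"x":0,"y":0,"z":0.006,"spin":0},{"x":0,"y":0,"z":0.006,"spin":0},{"x":0.0,"y":-0.005,"z":0.006,"spin":0},{"x":0.0,"y":-0.009,"z":0.006,"spin":0},{"x":0.0,"y":-0.009,"z":0.006,"spin":0},{"x":0.0,"y":-0.009,"z":0.002,"spin":0},{"x":0.0,"y":-0.009,"z":-0.001,"spin":0},{"x":0,"y":-0.009,"z":-0.001,"spin":0}]' 0.03 20
python3 - <<'E'
from math import *
from h import *
a=.188
for t in range(0,60,4):
    T=radians(t); u=a*sin(T)-.033*cos(T)+.033; z=a*cos(T)+.033*sin(T)-a
    print(t,round(.068*u,4),round(-.998*u,4),round(z,4))
from scipy.optimize import least_squares
for n in("scene","top"):
    c=shot(n); P=cloud(c)
    m=(c["z_map"]>0)&np.all((P>(.36,.22,.03))&(P<(.47,.34,.15)),2); Q=P[m]
    s=least_squares(lambda p:np.hypot(Q[:,0]-p[0],Q[:,1]-p[1])-.0275,[.4155,.279],loss="soft_l1",f_scale=.002); print("tube",s.x,len(Q))
E
```

```text
time: 5.42
ee_pos: [0.4148, 0.2881, 0.1855]
eef_rot: [0.999, 0.034, 0.0, -0.0]
ft_force: [-0.7, 0.2, 0.3]
width: 0.0733
time: 5.68
ee_pos: [0.4151, 0.2883, 0.1944]
eef_rot: [0.999, 0.034, 0.001, -0.0]
ft_force: [1.2, 0.5, 0.2]
width: 0.0752
time: 7.05
ee_pos: [0.4152, 0.2794, 0.1933]
eef_rot: [0.999, 0.034, 0.001, -0.0]
ft_force: [-1.2, -1.6, 4.4]
width: 0.0564
0 0.0 -0.0 0.0
4 0.0009 -0.0132 0.0018
8 0.0018 -0.0264 0.0028
12 0.0027 -0.0397 0.0028
16 0.0036 -0.053 0.0018
20 0.0045 -0.0662 -0.0001
24 0.0054 -0.0792 -0.0028
28 0.0063 -0.0919 -0.0065
32 0.0071 -0.1044 -0.0111
36 0.0079 -0.1166 -0.0165
40 0.0087 -0.1283 -0.0228
44 0.0095 -0.1396 -0.0298
48 0.0102 -0.1503 -0.0377
52 0.0109 -0.1605 -0.0463
56 0.0116 -0.1701 -0.0555
tube [0.41411168 0.27869506] 1167
tube [0.41488365 0.28124747] 12
```

```bash
python3 -m creep '[{"x":0,"y":0,"z":0,"spin":0},{"x":0.0005,"y":-0.0066,"z":0.001,"spin":0},{"x":0.0009,"y":-0.0132,"z":0.0018,"spin":0},{"x":0.0018,"y":-0.0264,"z":0.0028,"spin":0},{"x":0.0027,"y":-0.0397,"z":0.0028,"spin":0},{"x":0.0036,"y":-0.053,"z":0.0018,"spin":0},{"x":0.0045,"y":-0.0662,"z":-0.0001,"spin":0},{"x":0.0054,"y":-0.0792,"z":-0.0028,"spin":0},{"x":0.0063,"y":-0.0919,"z":-0.0065,"spin":0},{"x":0.0063,"y":-0.0919,"z":-0.0065,"spin":0}]' 0.03 10
python3 - <<'E'
from h import *
c=shot("scene");cv2.imwrite("pics/s3.png",cv2.resize(c["pixels"][130:330,220:480],None,fx=2.5,fy=2.5))
E
```

```text
time: 8.4
ee_pos: [0.421, 0.1858, 0.1855]
eef_rot: [0.999, 0.033, -0.0, 0.0]
ft_force: [-0.1, 0.5, 0.3]
width: 0.0569
```

View pics/s3.png

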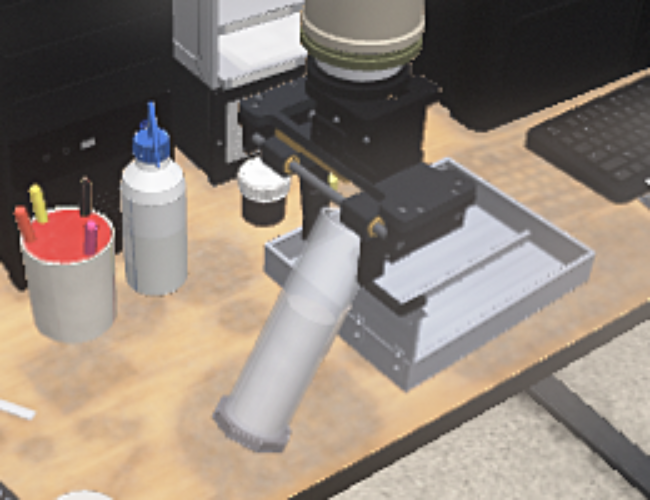

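```bash
python3 -m creep '[{"x":0.0008,"y":-0.0125,"z":-0.0046,"spin":0},{"x":0.0016,"y":-0.0247,"z":-0.01,"spin":0},{"x":0.0024,"y":-0.0364,"z":-0.0163,"spin":0},{"x":0.0032,"y":-0.0477,"z":-0.0233,"spin":0},{"x":0.0039,"y":-0.0584,"z":-0.0312,"spin":0},{"x":0.0043,"y":-0.0635,"z":-0.0354,"spin":0},{"x":0.0043,"y":-0.0635,"z":-0.0354,"spin":0}]'
python3 - <<'E'
from h import *
c=shot("scene");P=cloud(c);np.savez("s4.npz",**c)
m=(c["z_map"]>0)&np.all((P>(.38,.15,.03))&(P<(.45,.3,.15)),2); Q=P[m]
# upper surface profile in y-z
for y in np.arange(.15,.3,.015):
    q=Q[abs(Q[:,1]-y)<.004]
    if len(q): print(round(y,3),q[:,2].max().round(4),q[:,2].min().round(4),len(q))
cv2.imwrite("pics/s4.png",cv2.resize(c["pixels"][130:330,220:480],None,fx=2.5,fy=2.5))
E
```

```text
time: 9.32
ee_pos: [0.4253, 0.1233, 0.1504]
eef_rot: [0.999, 0.033, -0.0, 0.0]
ft_force: [-0.7, -1.1, 0.0]
width: 0.0567
0.15 0.1499 0.099 58
0.165 0.1433 0.0891 136
0.18 0.1316 0.0798 136
0.195 0.1208 0.0645 137
0.21 0.1087 0.0542 130
0.225 0.0953 0.0438 131
0.24 0.0839 0.0308 126
0.255 0.0737 0.0312 128
0.27 0.0607 0.0341 97
0.285 0.0589 0.047 35
```

```bash
python3 -m creep '[{"x":0.0003,"y":-0.005,"z":-0.0044,"spin":0},{"x":0.0006,"y":-0.0085,"z":-0.0075,"spin":0},{"x":0.0006,"y":-0.0085,"z":-0.0075,"spin":0}]'
python3 -m creep '[{"x":0.0001,"y":-0.0015,"z":-0.0015,"spin":0},{"x":0.0001,"y":-0.0015,"z":-0.0015,"spin":0}]'
python3 - <<'E'
from h import *
c=shot("scene");P=cloud(c)
m=(c["z_map"]>0)&np.all((P>(.38,.15,.03))&(P<(.45,.3,.15)),2); Q=P[m]
L=[(y,Q[abs(Q[:,1]-y)<.004][:,2].max()) for y in np.arange(.165,.25,.01)]
f=np.polyfit(*zip(*L),1); print(f,90-np.degrees(np.arctan(-f[0])))
cv2.imwrite("pics/s5.png",cv2.resize(c["pixels"][130:330,220:480],None,fx=2.5,fy=2.5))
E
```

```text
time: 9.75
ee_pos: [0.4267, 0.1162, 0.1438]
eef_rot: [0.999, 0.034, 0.001, -0.001]
ft_force: [0.3, 4.3, 3.0]
width: 0.0568
time: 10.0
ee_pos: [0.4271, 0.1154, 0.1429]
eef_rot: [0.999, 0.034, 0.001, -0.001]
ft_force: [-0.6, 6.2, 8.7]
width: 0.0567
[-0.71622553  0.2536449 ] 54.388794870588164
```

View pics/s5.png

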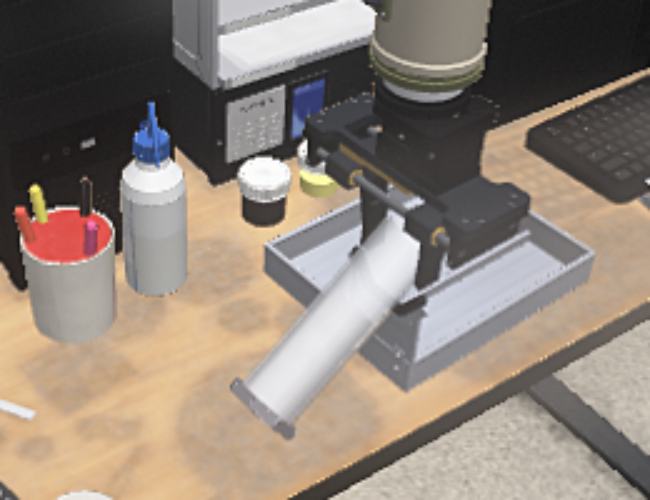

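```bash
python3 -m creep '[{"x":0,"y":0,"z":0.001,"spin":0},{"x":0,"y":0,"z":0.001,"spin":0},{"x":0,"y":0,"z":0.001,"spin":0},{"x":0,"y":0,"z":0.001,"spin":0}]' 0.077
python3 -m creep '[{"x":0,"y":0,"z":0.02,"spin":0},{"x":0,"y":0,"z":0.05,"spin":0},{"x":0,"y":0,"z":0.09,"spin":0},{"x":0,"y":0.03,"z":0.1,"spin":0},{"x":0,"y":0.09,"z":0.1,"spin":0},{"x":0,"y":0.15,"z":0.1,"spin":0},{"x":0,"y":0.2,"z":0.1,"spin":0},{"x":0,"y":0.2,"z":0.1,"spin":0}]' 0.087
python3 - <<'E'
from h import *
c=shot("scene");P=cloud(c);np.savez("s6.npz",**c)
m=(c["z_map"]>0)&np.all((P>(.36,.09,.03))&(P<(.47,.3,.19)),2); Q=P[m]
L=[(y,Q[abs(Q[:,1]-y)<.004][:,2].max()) for y in np.arange(.14,.25,.01)]
f=np.polyfit(*zip(*L),1); print(f,90-np.degrees(np.arctan(-f[0])))
a=np.arctan(-f[0])  # height perpendicular distance from the axis
m=(P[...,2]>.02)&(c["z_map"]>0)&np.all((P>(.36,.13,.0))&(P<(.47,.34,.2)),2); Q=P[m]
s=Q[:,1]*np.cos(a)-Q[:,2]*np.sin(a)   # along axis toward foot
for k in np.arange(s.min(),s.max(),.012):
    q=Q[(s>=k)&(s<k+.012)]; print(round(k,3),len(q),q.min(0).round(3),q.max(0).round(3))
cv2.imwrite("pics/s6.png",cv2.resize(c["pixels"][130:330,220:480],None,fx=2.5,fy=2.5))
c=shot("top");np.savez("t6.npz",**c);cv2.imwrite("pics/t6.png",cv2.resize(c["pixels"][150:290,250:450],None,fx=4,fy=4))
E
```

```text
time: 10.55
ee_pos: [0.426, 0.1134, 0.1425]
eef_rot: [0.999, 0.033, -0.0, 0.0]
ft_force: [-0.2, -0.2, -0.1]
width: 0.0762
time: 11.55
ee_pos: [0.4244, 0.3175, 0.2423]
eef_rot: [0.999, 0.037, -0.001, -0.001]
ft_force: [-0.8, 0.3, -1.2]
width: 0.0871
[-0.73786268  0.2579554 ] 53.577768433010355
0.012 88 [0.395 0.13  0.139] [0.44  0.14  0.157]
0.024 135 [0.391 0.13  0.122] [0.441 0.15  0.151]
0.036 169 [0.39  0.13  0.097] [0.469 0.159 0.143]
0.048 158 [0.39  0.13  0.087] [0.468 0.17  0.137]
0.06 158 [0.389 0.15  0.091] [0.44  0.179 0.13 ]
0.072 161 [0.388 0.13  0.037] [0.438 0.188 0.123]
0.084 163 [0.388 0.131 0.021] [0.439 0.2   0.115]
0.096 158 [0.387 0.177 0.072] [0.437 0.208 0.107]
0.108 158 [0.386 0.184 0.064] [0.435 0.217 0.1  ]
0.12 156 [0.385 0.197 0.058] [0.434 0.228 0.094]
0.132 155 [0.384 0.207 0.046] [0.435 0.236 0.087]
0.144 162 [0.384 0.216 0.044] [0.434 0.246 0.08 ]
0.156 157 [0.383 0.223 0.038] [0.431 0.257 0.074]
0.168 151 [0.383 0.235 0.029] [0.433 0.265 0.067]
0.18 191 [0.377 0.245 0.02 ] [0.441 0.279 0.06 ]
0.192 52 [0.377 0.256 0.022] [0.44  0.283 0.056]
```

View pics/s6.png

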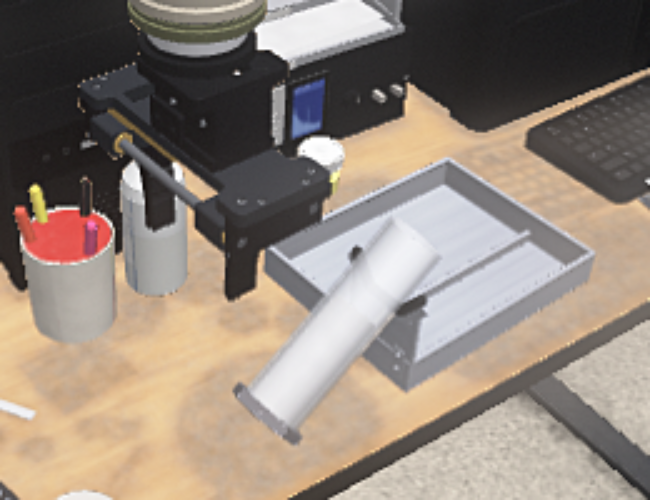

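```bash
python3 -m creep '[{"x":-0.013,"y":-0.04,"z":0,"spin":0},{"x":-0.013,"y":-0.076,"z":-0.03,"spin":0},{"x":-0.013,"y":-0.076,"z":-0.075,"spin":0},{"x":-0.013,"y":-0.076,"z":-0.12,"spin":0},{"x":-0.013,"y":-0.076,"z":-0.15,"spin":0},{"x":-0.013,"y":-0.076,"z":-0.165,"spin":0},{"x":-0.013,"y":-0.076,"z":-0.172,"spin":0},{"x":-0.013,"y":-0.076,"z":-0.172,"spin":0}]' 0.087
python3 - <<'E'
from math import *
from h import *
s=.085/cos(radians(54)); L0=s-.032
p0=None
for t in list(range(54,124,4)):
    T=radians(t); L=L0  +.005*(T-radians(54))*0
    y=-(-.033*cos(T)-L*sin(T)); z=.085+.033*sin(T)-L*cos(T)
    if p0 is None:p0=(y,z)
    print(t,round(y-p0[0],4),round(z-p0[1],4))
c=shot("scene")
cv2.imwrite("pics/s7.png",cv2.resize(c["pixels"][180:330,260:460],None,fx=3,fy=3))
E
```

```text
time: 12.65
ee_pos: [0.4135, 0.2376, 0.0712]
eef_rot: [0.999, 0.033, 0.0, -0.0]
ft_force: [0.4, 0.1, -1.0]
width: 0.0872
54 0.0 0.0
58 0.0025 0.0078
62 0.0044 0.0158
66 0.0058 0.0238
70 0.0066 0.032
74 0.0068 0.0402
78 0.0065 0.0484
82 0.0056 0.0565
86 0.0041 0.0646
90 0.0021 0.0725
94 -0.0005 0.0803
98 -0.0036 0.0878
102 -0.0072 0.0952
106 -0.0113 0.1023
110 -0.016 0.109
114 -0.021 0.1154
118 -0.0266 0.1215
122 -0.0325 0.1272
```

View pics/s7.png

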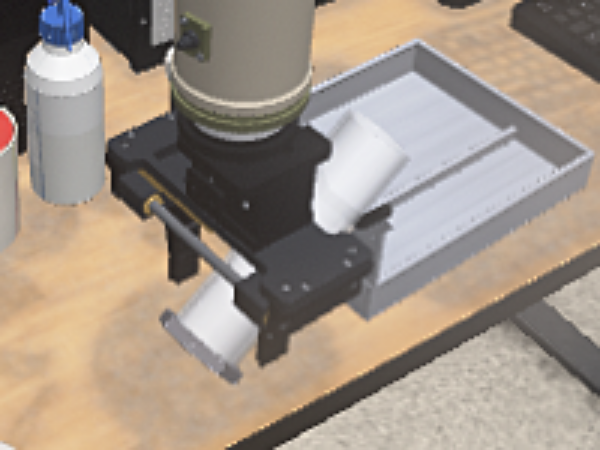

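```bash
python3 -m creep '[{"x":0,"y":0,"z":-0.002,"spin":0},{"x":0,"y":0,"z":-0.003,"spin":0}]' 0.087
python3 -m creep '[{"x":0,"y":0,"z":0,"spin":0},{"x":0,"y":0,"z":0,"spin":0},{"x":0,"y":0,"z":0,"spin":0},{"x":0,"y":0,"z":0,"spin":0}]' 0.03 25
python3 -m creep '[{"x":0,"y":0.0025,"z":0.008,"spin":0},{"x":0,"y":0.0044,"z":0.016,"spin":0},{"x":0,"y":0.0044,"z":0.016,"spin":0}]'
```

```text
time: 12.95
ee_pos: [0.4133, 0.2377, 0.068]
eef_rot: [0.999, 0.034, 0.0, -0.0]
ft_force: [-0.0, -0.7, 0.1]
width: 0.087
time: 13.45
ee_pos: [0.4132, 0.2377, 0.0677]
eef_rot: [0.999, 0.034, 0.0, -0.0]
ft_force: [0.7, -0.3, 0.2]
width: 0.0553
time: 13.82
ee_pos: [0.4133, 0.2424, 0.0843]
eef_rot: [0.999, 0.034, 0.001, -0.0]
ft_force: [0.7, -0.3, -6.1]
width: 0.0556
```

```bash
cat > ang.py <<'E'
from h import *
import sys
lo,hi=float(sys.argv[1]),float(sys.argv[2])
c=shot("scene");P=cloud(c)
m=(c["z_map"]>0)&np.all((P>(.38,.05,.03))&(P<(.46,.36,.25)),2); Q=P[m]
L=[(y,Q[abs(Q[:,1]-y)<.004][:,2].max().round(4)) for y in np.arange(lo,hi,.01) if (abs(Q[:,1]-y)<.004).any()]
f=np.polyfit(*zip(*L),1); print([(round(a,3),float(b)) for a,b in L],f,"theta",90-np.degrees(np.arctan(-f[0])))
cv2.imwrite("pics/ang.png",cv2.resize(c["pixels"][180:330,260:460],None,fx=3,fy=3))
E
python3 ang.py .09 .18
```

```text
[(np.float64(0.09), 0.0386), (np.float64(0.1), 0.1532), (np.float64(0.11), 0.1714), (np.float64(0.12), 0.1766), (np.float64(0.13), 0.1705), (np.float64(0.14), 0.1651), (np.float64(0.15), 0.1575), (np.float64(0.16), 0.1546), (np.float64(0.17), 0.1441)] [0.64483333 0.06412722] theta 122.8152718298064
```

```bash
python3 -m creep '[{"x":0,"y":0,"z":0,"spin":0},{"x":0,"y":0,"z":0,"spin":0},{"x":0,"y":0,"z":0,"spin":0}]' 0.03 13; python3 ang.py .12 .18
```

```text
time: 14.25
ee_pos: [0.413, 0.242, 0.0836]
eef_rot: [0.999, 0.034, -0.0, 0.0]
ft_force: [0.1, 0.5, -4.1]
width: 0.0556
[(np.float64(0.12), 0.1605), (np.float64(0.13), 0.1546), (np.float64(0.14), 0.1511), (np.float64(0.15), 0.144), (np.float64(0.16), 0.1382), (np.float64(0.17), 0.1326)] [-0.55942857  0.22795048] theta 60.77610394745173
```

```bash
python3 -m creep '[{"x":0,"y":0.0014,"z":0.008,"spin":0},{"x":0,"y":0.0022,"z":0.0162,"spin":0},{"x":0,"y":0.0024,"z":0.0244,"spin":0},{"x":0,"y":0.0021,"z":0.0326,"spin":0},{"x":0,"y":0.0012,"z":0.0407,"spin":0},{"x":0,"y":0.0012,"z":0.0407,"spin":0}]' 0.03 12; python3 ang.py .12 .18
```

```text
time: 15.05
ee_pos: [0.4135, 0.2433, 0.1251]
eef_rot: [0.999, 0.033, 0.001, -0.0]
ft_force: [0.4, 1.3, -4.9]
width: 0.0548
[(np.float64(0.12), 0.149), (np.float64(0.13), 0.1482), (np.float64(0.14), 0.1468), (np.float64(0.15), 0.1447), (np.float64(0.16), 0.1415)] [-0.185    0.17194] theta 79.51878185586908
```

View pics/ang.png

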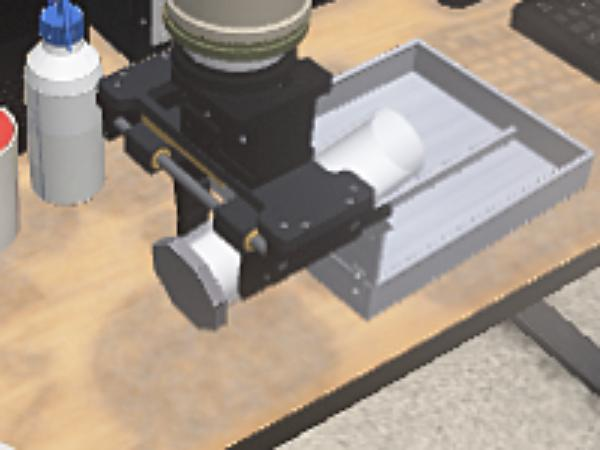

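```bash
python3 -m creep '[{"x":0,"y":-0.0015,"z":0.0081,"spin":0},{"x":0,"y":-0.0035,"z":0.016,"spin":0},{"x":0,"y":-0.0061,"z":0.0238,"spin":0},{"x":0,"y":-0.0092,"z":0.0313,"spin":0},{"x":0,"y":-0.0092,"z":0.0313,"spin":0}]' 0.03 13; python3 ang.py .10 .18
```

```text
time: 15.72
ee_pos: [0.4135, 0.2339, 0.1563]
eef_rot: [0.999, 0.033, 0.001, -0.0]
ft_force: [0.5, 0.4, -5.2]
width: 0.0547
[(np.float64(0.1), 0.1435), (np.float64(0.11), 0.1344), (np.float64(0.12), 0.1334), (np.float64(0.13), 0.1213), (np.float64(0.14), 0.1217), (np.float64(0.15), 0.1209), (np.float64(0.16), 0.1229), (np.float64(0.17), 0.1206)] [-0.30345238  0.16830357] theta 73.11945446207056
```

```bash
cat > ang2.py <<'E'
from h import *
for n in("scene","top"):
    c=shot(n);P=cloud(c); cv2.imwrite(f"pics/{n}_l.png",c["pixels"])
    m=(c["z_map"]>0)&np.all((P>(.38,.0,.045))&(P<(.46,.36,.2)),2); Q=P[m]
    print(n,[(round(float(y),3),Q[abs(Q[:,1]-y)<.003][:,2].max().round(4).item(),int((abs(Q[:,1]-y)<.003).sum())) for y in np.arange(.04,.30,.01) if (abs(Q[:,1]-y)<.003).any()])
E
python3 ang2.py
```

```text
scene [(0.07, 0.1395, 51), (0.08, 0.1407, 51), (0.09, 0.1416, 50), (0.1, 0.1433, 43), (0.11, 0.1337, 21), (0.12, 0.1345, 30), (0.13, 0.1206, 170), (0.14, 0.1214, 6), (0.15, 0.1211, 8), (0.16, 0.1208, 7), (0.17, 0.1215, 8), (0.18, 0.119, 4), (0.19, 0.1209, 3), (0.2, 0.1195, 4), (0.21, 0.1252, 3), (0.23, 0.1927, 35), (0.24, 0.1997, 113), (0.25, 0.1844, 43), (0.26, 0.1704, 63), (0.27, 0.1598, 318)]
top [(0.07, 0.1429, 28), (0.08, 0.1426, 61), (0.09, 0.1435, 65), (0.1, 0.1463, 61), (0.11, 0.146, 59), (0.12, 0.1501, 73), (0.13, 0.151, 86), (0.14, 0.15, 59), (0.15, 0.1511, 72), (0.16, 0.1554, 54), (0.17, 0.1542, 53), (0.18, 0.1574, 39), (0.19, 0.1513, 12), (0.2, 0.1292, 1)]
```

```bash
python3 -m creep '[{"x":0,"y":-0.0018,"z":0.0037,"spin":0},{"x":0,"y":-0.0036,"z":0.0074,"spin":0},{"x":0,"y":-0.0056,"z":0.011,"spin":0},{"x":0,"y":-0.0077,"z":0.0145,"spin":0},{"x":0,"y":-0.01,"z":0.0178,"spin":0},{"x":0,"y":-0.0124,"z":0.0212,"spin":0},{"x":0,"y":-0.0124,"z":0.0212,"spin":0},{"x":0,"y":-0.0124,"z":0.0212,"spin":0}]' 0.03 15; python3 ang2.py
```

```text
time: 16.88
ee_pos: [0.4131, 0.2216, 0.1769]
eef_rot: [0.999, 0.034, 0.0, 0.0]
ft_force: [0.7, -1.0, -4.9]
width: 0.0544
scene [(0.06, 0.1267, 21), (0.07, 0.1314, 38), (0.08, 0.1336, 35), (0.09, 0.1345, 37), (0.1, 0.1318, 29), (0.11, 0.1356, 21), (0.12, 0.1365, 35), (0.13, 0.1392, 219), (0.14, 0.1382, 17), (0.15, 0.1415, 20), (0.16, 0.1422, 18), (0.17, 0.1433, 24), (0.18, 0.1437, 16), (0.19, 0.1468, 14), (0.2, 0.1493, 11), (0.21, 0.2, 10), (0.22, 0.1919, 39), (0.23, 0.1996, 101), (0.24, 0.1951, 56), (0.25, 0.1943, 190), (0.26, 0.1623, 187)]
top [(0.06, 0.1277, 14), (0.07, 0.1322, 56), (0.08, 0.136, 67), (0.09, 0.14, 66), (0.1, 0.1444, 55), (0.11, 0.1449, 58), (0.12, 0.1512, 73), (0.13, 0.1531, 88), (0.14, 0.1567, 56), (0.15, 0.1602, 69), (0.16, 0.163, 36), (0.17, 0.1642, 27), (0.18, 0.1586, 6)]
```

```bash
python3 -m creep '[{"x":0,"y":-0.0025,"z":0.0032,"spin":0},{"x":0,"y":-0.005,"z":0.0064,"spin":0},{"x":0,"y":-0.0078,"z":0.0095,"spin":0},{"x":0,"y":-0.0106,"z":0.0125,"spin":0},{"x":0,"y":-0.0106,"z":0.0125,"spin":0},{"x":0,"y":-0.0106,"z":0.0125,"spin":0}]' 0.03 15; python3 ang2.py
python3 - <<'E'
import cv2,numpy as np
a=cv2.resize(cv2.imread("pics/top_l.png")[190:280,270:450],None,fx=3.3,fy=3.3)
b=cv2.resize(cv2.imread("pics/scene_l.png")[180:300,300:480],None,fx=3.3,fy=2.48)
cv2.imwrite("pics/c1.png",np.vstack([a,b[:, :a.shape[1]]]))
E
```

```text
time: 17.73
ee_pos: [0.4132, 0.211, 0.1896]
eef_rot: [0.999, 0.034, 0.0, 0.0]
ft_force: [0.8, -0.8, -0.9]
width: 0.0544
scene [(0.04, 0.0996, 31), (0.05, 0.1139, 12), (0.06, 0.1206, 29), (0.07, 0.1251, 33), (0.08, 0.1287, 42), (0.09, 0.1339, 40), (0.1, 0.1358, 34), (0.11, 0.141, 31), (0.12, 0.1459, 41), (0.13, 0.1464, 266), (0.14, 0.1499, 37), (0.15, 0.1526, 30), (0.16, 0.1567, 29), (0.17, 0.1579, 25), (0.18, 0.1589, 24), (0.19, 0.1609, 15), (0.2, 0.1885, 10), (0.21, 0.1989, 39), (0.22, 0.2, 62), (0.23, 0.1998, 29), (0.24, 0.1972, 162), (0.25, 0.1794, 160), (0.26, 0.1558, 17)]
top [(0.04, 0.0981, 35), (0.05, 0.1091, 39), (0.06, 0.1209, 43), (0.07, 0.1286, 65), (0.08, 0.1316, 65), (0.09, 0.1378, 63), (0.1, 0.1416, 53), (0.11, 0.1445, 58), (0.12, 0.1512, 73), (0.13, 0.1564, 90), (0.14, 0.1615, 54), (0.15, 0.1664, 46), (0.16, 0.1655, 14), (0.17, 0.1555, 1)]
```

```bash
sed -i 's/(.38,.0,.045)/(.38,-.12,.01)/; s/np.arange(.04,.30/np.arange(-.1,.16/' ang2.py; python3 -m creep '[{"x":0,"y":0,"z":0,"spin":0},{"x":0,"y":0,"z":0,"spin":0},{"x":0,"y":0,"z":0,"spin":0}]' 0.03 15; python3 ang2.py
```

```text
time: 18.2
ee_pos: [0.4131, 0.2112, 0.1894]
eef_rot: [0.999, 0.034, 0.0, -0.0]
ft_force: [0.8, -0.3, -1.6]
width: 0.0543
scene [(-0.1, 0.0393, 14), (-0.09, 0.0389, 14), (-0.08, 0.0385, 13), (-0.07, 0.0388, 13), (-0.06, 0.0389, 15), (-0.05, 0.0467, 50), (-0.04, 0.0486, 49), (-0.03, 0.0476, 52), (-0.02, 0.0486, 47), (-0.01, 0.049, 48), (-0.0, 0.0478, 53), (0.01, 0.0494, 46), (0.02, 0.048, 46), (0.03, 0.0474, 39), (0.04, 0.0471, 37), (0.05, 0.1159, 81), (0.06, 0.1227, 52), (0.07, 0.1257, 63), (0.08, 0.1294, 56), (0.09, 0.1344, 59), (0.1, 0.1383, 53), (0.11, 0.1415, 51), (0.12, 0.1448, 55), (0.13, 0.1461, 487), (0.14, 0.1512, 31), (0.15, 0.1547, 27)]
top [(-0.1, 0.0383, 6), (-0.09, 0.0413, 7), (-0.08, 0.0369, 5), (-0.07, 0.0396, 4), (-0.06, 0.0402, 6), (-0.05, 0.0508, 36), (-0.04, 0.0483, 42), (-0.03, 0.0519, 44), (-0.02, 0.051, 42), (-0.01, 0.0524, 40), (-0.0, 0.0513, 45), (0.01, 0.0505, 41), (0.02, 0.0503, 42), (0.03, 0.0516, 46), (0.04, 0.0495, 49), (0.05, 0.0487, 30), (0.06, 0.1211, 51), (0.07, 0.1276, 70), (0.08, 0.1326, 74), (0.09, 0.1372, 69), (0.1, 0.1416, 57), (0.11, 0.1437, 63), (0.12, 0.1521, 75), (0.13, 0.1571, 90), (0.14, 0.1616, 54), (0.15, 0.1657, 47)]
```

```bash
python3 -m creep '[{"x":0,"y":0.003,"z":0.01,"spin":0},{"x":0,"y":0.003,"z":0.03,"spin":0},{"x":0,"y":0.003,"z":0.055,"spin":0},{"x":0,"y":0.003,"z":0.075,"spin":0},{"x":0.02,"y":-0.025,"z":0.08,"spin":0},{"x":0.045,"y":-0.06,"z":0.08,"spin":0},{"x":0.07,"y":-0.095,"z":0.08,"spin":0},{"x":0.095,"y":-0.13,"z":0.08,"spin":0},{"x":0.115,"y":-0.158,"z":0.08,"spin":0},{"x":0.12,"y":-0.166,"z":0.08,"spin":0},{"x":0.12,"y":-0.166,"z":0.08,"spin":0}]' 0.03 22
cat > ang3.py <<'E'
from h import *
for n in("scene","top"):
    c=shot(n);P=cloud(c); cv2.imwrite(f"pics/{n}_l.png",c["pixels"])
    for nm,x0,x1 in(("core",.39,.475),("tube",.49,.6)):
        m=(c["z_map"]>0)&np.all((P>(x0,-.12,.01))&(P<(x1,.3,.25)),2); Q=P[m]; g=[]
        for y in np.arange(-.11,.2,.02):
            q=Q[(abs(Q[:,1]-y)<.004)&(Q[:,2]>.04)]
            if len(q)>5: g.append((round(float(y),2),q[:,2].max().round(3).item(),q[:,0].min().round(3).item(),q[:,0].max().round(3).item()))
        print(n,nm,g)
E
python3 ang3.py
```

```text
time: 19.68
ee_pos: [0.5329, 0.0454, 0.2695]
eef_rot: [0.999, 0.033, -0.0, -0.0]
ft_force: [-0.4, 0.4, -0.3]
width: 0.0543
scene core [(-0.05, 0.048, 0.418, 0.45), (-0.03, 0.048, 0.416, 0.447), (-0.01, 0.048, 0.413, 0.441), (0.01, 0.048, 0.394, 0.443), (0.03, 0.048, 0.407, 0.439), (0.05, 0.048, 0.405, 0.436), (0.13, 0.114, 0.39, 0.473)]
scene tube [(-0.11, 0.199, 0.524, 0.593), (-0.09, 0.208, 0.515, 0.544), (-0.07, 0.219, 0.513, 0.537), (-0.05, 0.229, 0.509, 0.539), (-0.03, 0.239, 0.507, 0.536), (-0.01, 0.248, 0.506, 0.53), (0.01, 0.248, 0.505, 0.531), (0.03, 0.248, 0.497, 0.526), (0.05, 0.25, 0.495, 0.524), (0.09, 0.249, 0.506, 0.559)]
top core [(-0.01, 0.051, 0.398, 0.448), (0.01, 0.051, 0.398, 0.446), (0.03, 0.049, 0.394, 0.441), (0.05, 0.05, 0.409, 0.439), (0.13, 0.119, 0.391, 0.474)]
top tube [(0.09, 0.25, 0.501, 0.592)]
```

```bash
python3 -m creep '[{"x":0,"y":0,"z":-0.03,"spin":0},{"x":0,"y":0,"z":-0.06,"spin":0},{"x":0,"y":0,"z":-0.09,"spin":0},{"x":0,"y":0,"z":-0.115,"spin":0},{"x":0,"y":0,"z":-0.13,"spin":0},{"x":0,"y":0,"z":-0.137,"spin":0},{"x":0,"y":0,"z":-0.137,"spin":0}]' 0.03 20; python3 ang3.py
```

```text
time: 20.65
ee_pos: [0.5331, 0.0453, 0.1327]
eef_rot: [0.999, 0.034, 0.0, -0.0]
ft_force: [0.0, -0.1, -1.7]
width: 0.0543
scene core [(-0.05, 0.048, 0.397, 0.45), (-0.03, 0.049, 0.419, 0.445), (-0.01, 0.048, 0.418, 0.444), (0.01, 0.221, 0.413, 0.465), (0.03, 0.221, 0.411, 0.474), (0.05, 0.222, 0.404, 0.474), (0.07, 0.222, 0.435, 0.474), (0.13, 0.117, 0.39, 0.474)]
scene tube [(-0.11, 0.063, 0.516, 0.544), (-0.09, 0.071, 0.512, 0.548), (-0.07, 0.082, 0.511, 0.537), (-0.05, 0.089, 0.511, 0.531), (-0.03, 0.097, 0.508, 0.523), (-0.01, 0.102, 0.508, 0.517), (0.01, 0.111, 0.505, 0.52), (0.03, 0.221, 0.493, 0.6), (0.05, 0.222, 0.49, 0.6), (0.07, 0.25, 0.49, 0.6), (0.09, 0.202, 0.505, 0.589)]
top core [(-0.01, 0.051, 0.415, 0.438), (0.01, 0.05, 0.396, 0.446), (0.03, 0.223, 0.391, 0.451), (0.05, 0.224, 0.392, 0.475), (0.07, 0.224, 0.437, 0.475), (0.13, 0.115, 0.391, 0.474)]
top tube [(0.09, 0.204, 0.505, 0.59)]
```

```bash
python3 -m creep '[{"x":-0.0004,"y":0.006,"z":-0.002,"spin":0},{"x":-0.0004,"y":0.006,"z":-0.007,"spin":0},{"x":-0.0006,"y":0.0105,"z":-0.0145,"spin":0},{"x":-0.001,"y":0.0156,"z":-0.022,"spin":0},{"x":-0.0013,"y":0.019,"z":-0.0285,"spin":0},{"x":-0.0015,"y":0.0223,"z":-0.0353,"spin":0},{"x":-0.0017,"y":0.0251,"z":-0.0422,"spin":0},{"x":-0.0019,"y":0.0279,"z":-0.0491,"spin":0},{"x":-0.002,"y":0.03,"z":-0.0561,"spin":0},{"x":-0.0022,"y":0.0322,"z":-0.0632,"spin":0},{"x":-0.0022,"y":0.0322,"z":-0.0632,"spin":0}]' 0.03 8; python3 ang3.py
```

```text
time: 22.12
ee_pos: [0.5305, 0.0773, 0.0686]
eef_rot: [0.999, 0.034, -0.0, -0.0]
ft_force: [0.4, 0.6, -1.6]
width: 0.0542
scene core [(-0.05, 0.047, 0.417, 0.449), (-0.03, 0.048, 0.417, 0.447), (-0.01, 0.048, 0.416, 0.445), (0.01, 0.048, 0.411, 0.44), (0.03, 0.155, 0.392, 0.444), (0.05, 0.158, 0.405, 0.474), (0.07, 0.158, 0.434, 0.474), (0.09, 0.158, 0.432, 0.473), (0.11, 0.158, 0.432, 0.475), (0.13, 0.117, 0.39, 0.472)]
scene tube [(-0.09, 0.059, 0.513, 0.558), (-0.07, 0.062, 0.512, 0.556), (-0.05, 0.052, 0.508, 0.515), (0.05, 0.248, 0.491, 0.51), (0.07, 0.249, 0.49, 0.599), (0.09, 0.249, 0.49, 0.599), (0.11, 0.25, 0.49, 0.6)]
top core [(0.03, 0.048, 0.411, 0.426), (0.05, 0.155, 0.407, 0.442), (0.07, 0.159, 0.392, 0.46), (0.09, 0.16, 0.435, 0.474), (0.11, 0.159, 0.434, 0.474), (0.13, 0.116, 0.391, 0.474)]
top tube [(-0.09, 0.06, 0.524, 0.539), (-0.07, 0.062, 0.536, 0.567), (0.11, 0.246, 0.49, 0.534)]
```

```bash
python3 -m creep '[{"x":0,"y":0.0015,"z":-0.006,"spin":0},{"x":0,"y":0.003,"z":-0.011,"spin":0},{"x":0,"y":0.003,"z":-0.0135,"spin":0},{"x":0,"y":0.003,"z":-0.0135,"spin":0}]' 0.03 8; python3 -m creep '[{"x":0,"y":0,"z":-0.0015,"spin":0},{"x":0,"y":0,"z":-0.003,"spin":0},{"x":0,"y":0,"z":-0.003,"spin":0}]' 0.03 6
```

```text
time: 22.72
ee_pos: [0.5323, 0.0805, 0.0567]
eef_rot: [0.999, 0.034, 0.002, -0.0]
ft_force: [2.1, -1.0, 7.3]
width: 0.0546
time: 23.1
ee_pos: [0.5317, 0.0805, 0.0534]
eef_rot: [0.999, 0.034, 0.001, -0.0]
ft_force: [-0.9, 0.5, 7.4]
width: 0.0547
```

```bash
python3 -m creep '[{"x":0,"y":0,"z":0.001,"spin":0},{"x":0,"y":0,"z":0.001,"spin":0},{"x":0,"y":0,"z":0.001,"spin":0},{"x":0,"y":0,"z":0.001,"spin":0}]' 0.074; python3 -m creep '[{"x":0,"y":0,"z":0.02,"spin":0},{"x":0,"y":0,"z":0.05,"spin":0},{"x":0,"y":0,"z":0.1,"spin":0},{"x":0,"y":0,"z":0.15,"spin":0},{"x":0,"y":0,"z":0.2,"spin":0},{"x":-0.05,"y":-0.05,"z":0.22,"spin":0},{"x":-0.08,"y":-0.1,"z":0.22,"spin":0},{"x":-0.1,"y":-0.16,"z":0.22,"spin":0},{"x":-0.1,"y":-0.22,"z":0.22,"spin":0},{"x":-0.1,"y":-0.28,"z":0.22,"spin":0},{"x":-0.1,"y":-0.34,"z":0.22,"spin":0},{"x":-0.1,"y":-0.34,"z":0.22,"spin":0}]'; python3 ang3.py
python3 - <<'E'
import cv2,numpy as np
a=cv2.imread("pics/top_l.png")[150:290,250:450];b=cv2.imread("pics/scene_l.png")[150:290,270:470]
cv2.imwrite("pics/fin.png",cv2.resize(np.hstack([a,b]),None,fx=2,fy=2))
E
```

```text
time: 23.6
ee_pos: [0.5307, 0.0802, 0.0535]
eef_rot: [0.999, 0.034, -0.0, -0.0]
ft_force: [0.2, -0.7, -1.2]
width: 0.0732
time: 25.1
ee_pos: [0.4295, -0.2641, 0.2744]
eef_rot: [1.0, 0.03, 0.0, 0.0]
ft_force: [-0.2, 1.0, 0.2]
width: 0.0739
scene core [(-0.05, 0.048, 0.42, 0.451), (-0.03, 0.049, 0.419, 0.446), (-0.01, 0.048, 0.417, 0.444), (0.01, 0.048, 0.413, 0.441), (0.03, 0.048, 0.409, 0.438), (0.05, 0.048, 0.403, 0.435), (0.13, 0.116, 0.39, 0.473)]
scene tube [(-0.07, 0.061, 0.518, 0.563), (-0.05, 0.061, 0.516, 0.599), (-0.03, 0.062, 0.514, 0.562), (-0.01, 0.064, 0.513, 0.559), (0.01, 0.063, 0.511, 0.56), (0.03, 0.064, 0.511, 0.552), (0.05, 0.064, 0.508, 0.55), (0.07, 0.065, 0.508, 0.592), (0.09, 0.065, 0.517, 0.59), (0.11, 0.072, 0.499, 0.561)]
top core [(-0.05, 0.049, 0.422, 0.45), (-0.03, 0.049, 0.42, 0.448), (-0.01, 0.05, 0.398, 0.446), (0.01, 0.05, 0.396, 0.446), (0.03, 0.049, 0.394, 0.441), (0.05, 0.051, 0.407, 0.439), (0.13, 0.115, 0.391, 0.474)]
top tube [(-0.11, 0.042, 0.53, 0.595), (-0.07, 0.062, 0.52, 0.57), (-0.05, 0.063, 0.518, 0.571), (-0.03, 0.065, 0.516, 0.599), (-0.01, 0.066, 0.514, 0.598), (0.01, 0.065, 0.512, 0.597), (0.03, 0.067, 0.512, 0.564), (0.05, 0.066, 0.51, 0.594), (0.07, 0.068, 0.511, 0.594), (0.09, 0.069, 0.509, 0.592), (0.11, 0.074, 0.501, 0.567)]
```

View pics/fin.png

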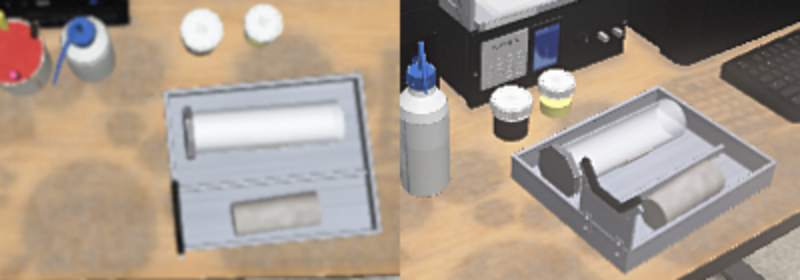

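```bash
python3 -m creep '[{"x":0,"y":0,"z":0,"spin":0},{"x":0,"y":0,"z":0,"spin":0},{"x":0,"y":0,"z":0,"spin":0},{"x":0,"y":0,"z":0,"spin":0}]'; python3 -c "
from bench import r; print(r.close_job())"
```

```text
time: 25.7
ee_pos: [0.4309, -0.2595, 0.2738]
eef_rot: [0.999, 0.034, 0.0, 0.0]
ft_force: [-0.3, 1.0, 0.2]
width: 0.074
the job is handed in; nothing more can be done
None
```

The job is done and handed in at 25.7 s of the 64 s allowed.

**What I did:**
1. I carried the tube to line up with the saddle and tipped it about its foot to about 54°. I let go there, and it rested by itself with its mouth over the narrow channel and its foot on the desk.
2. I took hold of it again near the foot and tipped it over the saddle to about 28° past level, and the core slid out.
3. I laid the empty tube in the wide channel, foot towards the saddle end, and backed the arm away.

**Last checks:**
- **Core:** it lies flat on its side in the narrow channel, with its top at about 0.048 m, as expected for a 44 mm core on a 4 mm floor.
- **Tube:** it lies along the wide channel inside the tray. Its top is at 0.061 to 0.069 m, which fits the foot holding one end slightly higher.
- **Bystanders:** the pots and wash bottle look undisturbed in the last picture. I judged this by eye and did not re-measure them.
- **Robot:** it was clear of everything. The largest reading I saw after a move was about 12 N.

**What went wrong along the way:**
- My first second-hold grip, at 25 N, was too tight. It lifted the tube about 15 mm off the saddle without turning it in the fingers, and easing to 13 N let it settle back before I went on.
- One early set of moves was refused for missing values. Nothing moved.

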